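# Centre the bud vase on its plinth

### The job

The little bud vase has been bumped off-centre on its cork-topped plinth. Nudge it back to the middle with light taps or slow pushes low on its belly, using the fingertips or the outside of the fingers: do not grip or lift it, tip it or knock it off. Leave the plinth and everything else on the tray where they are, and end with the vase standing upright in the middle and the hand clear.

Things in the scene. Friction and masses are not known exactly. Their poses are not given: they have to be found in the camera images.
- vase: Squat bud vase, white glazed ceramic, loose, about 140 g (varies), 62 mm tall, round about its z axis (up). Origin: centre of its underside. Foot 36 mm across, neck 19 mm across at 50 mm up, lip 26 mm. Starts upright on the plinth, 16 to 23 mm off its middle, in any direction. Pushed slowly at the belly (about 1 N) it slides on the cork and stops with the push; pushed at neck or lip it tips over.
- vase_belly (a point): Point on the vase's axis at the height of its widest part, 21 mm above its underside, where the belly is 56 mm across (50 mm across at 15 mm and at 29 mm up). A level push at this height slides the vase without tipping it.
- plinth: Low round plinth of marble with a cork coaster glued on its top, loose, 0.55 kg, 92 mm across (cork 90 mm) and 30 mm high in all, its flat top 30 mm above its origin. Origin: centre of its underside, on the vertical axis of the plinth; z up. It stands on the tray, so its top lies 42 mm above the work surface.
- tray: The shoe rack's sliding tray, grey laminate between two aluminium runners, fixed during the job, 460 mm (x) by 600 mm (y). Origin: centre of its underside, on the work surface; its flat floor is 12 mm above that; front strip and runners reach 20 mm.
- tumbler: Glass tumbler holding three pens, bystander, 74 mm across at the rim and 95 mm high, the pens reaching about 150 mm. Origin: centre of its underside. Stands on the tray at least 150 mm from the plinth's middle.
- shoe_brush: Blue plastic shoe brush, bristles down, bystander, 135 mm long (its x) by 46 mm wide, 40 mm high. Origin: centre of its underside, on the tray.
- peg: Steel clothes peg, bystander, 74 mm long (its x), 14 mm wide and 17 mm high. Origin: centre of its underside, on the tray.
- key_fob: White plastic key fob with a steel ring at one end (+x), bystander, 58 by 34 by 12 mm. Origin: centre of the fob's underside, on the tray.
There are look-alikes about, which are no part of the job. There is more than one size of the vase; the job needs the smaller. What is shaped like the plinth but black is not meant.

How it is judged (in metres and radians):
At the end, for the whole second after the job is handed in: The vase stands upright (within 3 degrees) and at rest on the plinth, its axis within 6 mm of the plinth's axis; the plinth is within 10 mm of where it was and each bystander within 15 mm (horizontal distance between vase and plinth below 0.006 m and angle between vase's own z axis and vertical below 0.05 rad and z of vase in the frame of plinth between 0.026 and 0.034 m and linear speed of vase below 0.02 m/s and distance of plinth from where it was at the start of the episode below 0.01 m and distance of each of tumbler, shoe_brush, peg, key_fob from where it was at the start of the episode below 0.015 m); the robot touches nothing.
It fails at once if the vase is tipped by more than about 17 degrees or knocked over (angle between vase's own z axis and vertical above 0.3 rad).
It fails at once if the vase is lifted 12 mm off the plinth or drops off it (z of vase in the frame of plinth above 0.042 m or z of vase in the frame of plinth below 0.02 m).
It fails at once if the robot strikes, presses or squeezes the vase with more than 12 N (contact force between any of the arm, the fingers and vase above 12 N).
It fails at once if the vase is knocked along faster than 0.3 m/s (linear speed of vase above 0.3 m/s).
It fails at once if the plinth is shifted by more than 10 mm, or the tumbler, brush, peg or key fob by more than 15 mm (distance of plinth from where it was at the start of the episode above 0.01 m or distance of any of tumbler, shoe_brush, peg, key_fob from where it was at the start of the episode above 0.015 m).
It also fails if it takes over 51 s, if anything falls off the work surface, if the arm or the gripper's body presses on something with over 40 N, if the wrist force passes 120 N, or if a joint passes its speed limit or range.

### The arm

A 6-joint arm with a two-finger parallel gripper is mounted at the origin on the work surface. World frame = base frame: x ahead of the robot, y to its left, z up, the work surface at z = 0. Lengths are in m, angles in degrees, forces in N, time in s.
With the tool pointing down it reaches from about 0.35 to 0.875 m from the base axis. Payload 4.2 kg.
Tool frame: the origin (TCP) lies at the very end of the fingers, on their centre line; the grasp point (between the pads) lies 19 mm behind it (r.hold_point_z is the distance from the TCP to the grasp point, in m); z points along the fingers, y is the direction in which the jaws open and shut (so a half turn about z gives the same grasp; the last joint's range is limited). The gripper opens to 87 mm and grips with 3 to 60 N. Pads are 19 mm wide; open, the fingers measure 117 mm over their backs; the gripper's body (75 mm by 190 mm) begins 51 mm behind the grasp point.
Start: joints at [86.093, 22.042, 0.453, 0, -68.411, -14.817], TCP at [0.201, 0.592, 0.223] pointing down, gripper open.
Joint ranges: [-179.83, 179.83], [-69.29, 118.12], [-61.27, 80.66], [-181.25, 117.63], [-171.15, -9.14], [-177.46, 177.46]. Speed limits (degrees/s): [159.86, 159.86, 180, 180, 180, 180].

### API

Orientations are given as a 3x3 rotation matrix whose columns are the frame's x, y, z axes.
In Python, from station import r, cams, ticket gives the robot as it stands.
- The arm moves only by the tool drive_tool, never from a script. Its argument "deltas" is a list of rows, each an object of numbers: "dx", "dy", "dz": the shift along the tool's x, y, z in m; "wx", "wy", "wz": the turn, a rotation vector about the tool's x, y, z in degrees. A call has 1 to 20 rows; each row is the pose to reach, as a shift and turn from the pose commanded when the call began, along the tool's axes at that moment; what a row does not reach only later rows make up. A row lasts 1/10 s, in which the tool goes at most 50 mm and 8.59 degrees, less where a joint would pass 70% of its speed; a pose out of reach is approached as far as the arm can. A call with a gripper value outside its range is refused whole. "gripper" is the opening, from 0 (shut) to 1 (fully open), set as the call begins (left out, the last holds). The fingers move at their own pace and stop on an object; the grip force is fixed at half the most. Time passes only in rows, so rows that repeat a pose let the fingers close. It gives the time, the measured TCP pose, the force and the opening at its end, in the units of the state.
- r.sense(): the state, without advancing time (a new reading comes with each control period).
- cams.capture(name): name is "side" or "top"; returns the picture (384x512x3 uint8, red, green, blue); there is no depth.
- cams.camera_model(name): a dict with "intrinsics" (3x3 intrinsics, pixels), "distortion" ([k1, k2, p1, p2, k3] as OpenCV has them; the pictures are not rectified), "extrinsics" (4x4, takes a point from world to camera coordinates). Camera axes: x right, y down, z forward; pixel columns grow to the right and rows downward; lengths in m; the calibration is good to about 2 mm. A picture is of the moment at which its call begins. camera_model takes no time and is no camera call.
- ticket.finish_job(): hands the job in, once; it reports no verdict.
The state is a dict: "time_s": time; "joints": joint angles; "joint_velocities": joint speeds; "effort": joint torques, N m; "tcp_pos": TCP position; "ee_rot": TCP orientation; "wrist_force": force on the tool from outside, world axes, zero at the start; "moment": the same for the moment, N m; "gripper_width": opening from 0.0 (shut) to 1.0 (fully open).
Only numpy, scipy, OpenCV 4.12 (cv2) and the standard library are available. Lean on these libraries where they do the work, as an engineer would, in place of code of your own. Each camera call takes 0.05 s, during which the arm holds its last target.

## Working session

There is one attempt and no reset: what is moved stays moved. The work goes in short steps, Python scripts to look and compute and a tool call to move; the robot and the scene stay as the last step left them, time stands still between calls to the robot, and variables do not carry over. Pictures are saved under pics/ and viewed, and the job is handed in when it is done.

Besides the shell and the picture viewer there is one more tool, called in YAML: its name, and indented under it one key for each argument. drive_tool: Moves the arm, as the interface text tells. Its arguments: {"type":"object","properties":{"deltas":{"type":"array","items":{"type":"object","properties":{"dx":{"type":"number"},"dy":{"type":"number"},"dz":{"type":"number"},"wx":{"type":"number"},"wy":{"type":"number"},"wz":{"type":"number"}}}},"gripper":{"type":"number"}},"required":["deltas"]}

```bash
mkdir -p pics; python3 - <<'E'
from station import r,cams
import cv2,numpy as np
for n in ("side","top"):
    cv2.imwrite(f"pics/{n}0.png",cv2.cvtColor(cams.capture(n),cv2.COLOR_RGB2BGR))
    m=cams.camera_model(n);print(n,np.round(m["intrinsics"],1).tolist(),m["distortion"],np.round(m["extrinsics"],4).tolist())
s=r.sense();print(s["time_s"],s["tcp_pos"],np.round(s["ee_rot"],4).tolist(),s["gripper_width"],s["wrist_force"])
E
```

```text
side [[435.2, 0.0, 250.2], [0.0, 435.2, 191.9], [0.0, 0.0, 1.0]] [-0.05617595  0.          0.          0.          0.        ] [[-0.9174, -0.3978, 0.0084, 0.5291], [-0.3103, 0.7021, -0.641, 0.2559], [0.2491, -0.5906, -0.7675, 1.1581], [0.0, 0.0, 0.0, 1.0]]
top [[476.0, 0.0, 258.5], [0.0, 476.0, 193.4], [0.0, 0.0, 1.0]] [0.03145537 0.         0.         0.         0.        ] [[-0.027, -0.9995, 0.0177, -0.043], [-0.9891, 0.0242, -0.1452, 0.6084], [0.1447, -0.0214, -0.9892, 1.4566], [0.0, 0.0, 0.0, 1.0]]
0.1 [0.20044866 0.59141814 0.22156144] [[0.947, -0.3211, -0.0005], [-0.3211, -0.947, -0.0019], [0.0001, 0.002, -1.0]] 1.0001972670052595 [-0.69846195  0.00995738  0.52925598]
```

View pics/side0.png

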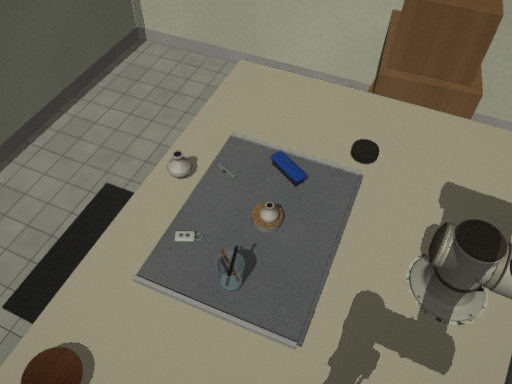

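View pics/top0.png

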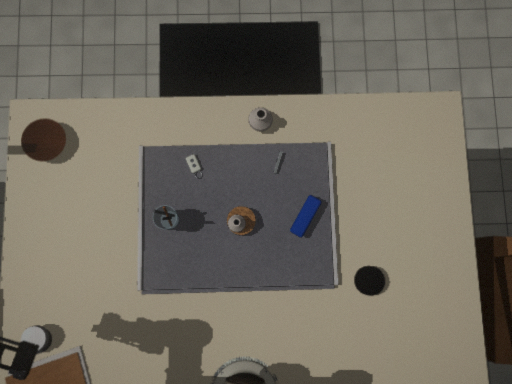

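The candidates are the vase on the cork plinth (side 269,213; top 238,222) and a bigger vase off the tray (side 179,166; top 261,119). The black disc (side 365,151; top 370,281) isn't the plinth. The vase on the cork fits the description, so I'll enlarge it to confirm.

```bash
python3 - <<'E'
import cv2,numpy as np
a=cv2.imread("pics/side0.png")[190:240,240:300];b=cv2.imread("pics/top0.png")[198:248,208:268]
for n,i in (("cs",a),("ct",b)):
    cv2.imwrite(f"pics/{n}0.png",cv2.resize(i,None,fx=12,fy=12,interpolation=cv2.INTER_CUBIC))
E
```

```text
(no output)
```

View pics/cs0.png

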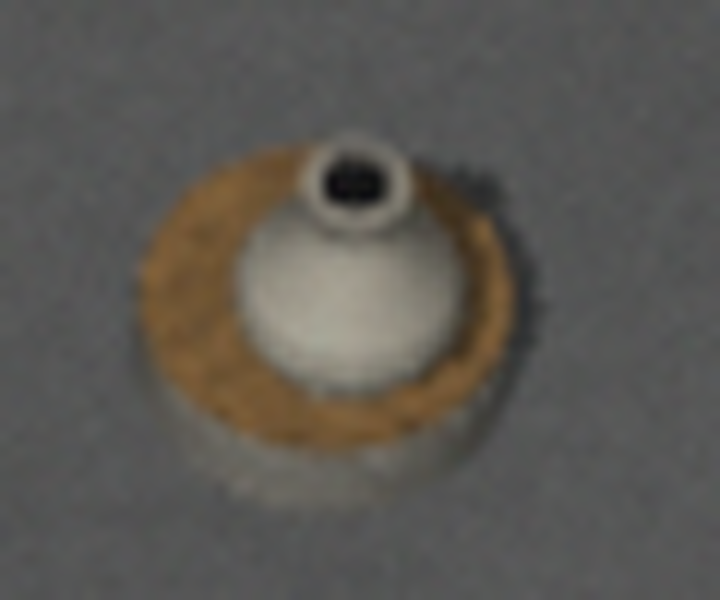

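View pics/ct0.png

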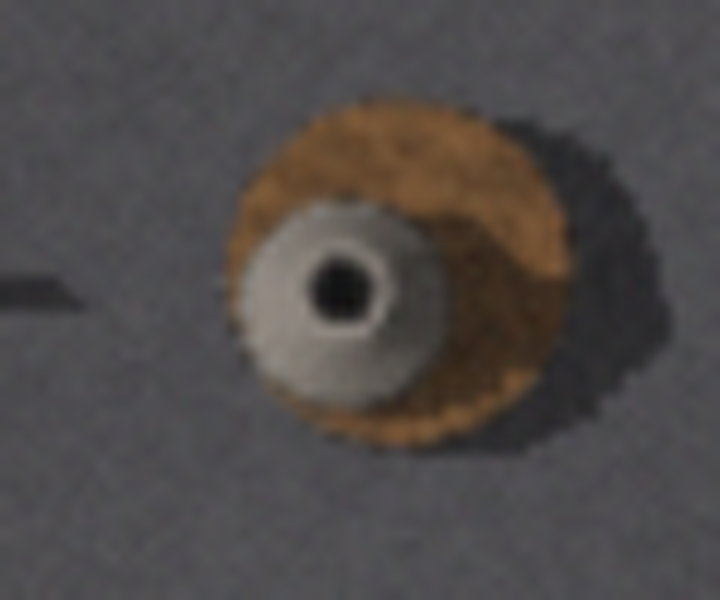

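```bash
cat > h.py <<'E'
import cv2,numpy as np
from station import r,cams
M={n:cams.camera_model(n) for n in("side","top")}
def ray(n,p):
    m=M[n];K=np.array(m["intrinsics"]);E=np.array(m["extrinsics"])
    q=cv2.undistortPoints(np.array([[p]],float),K,np.array(m["distortion"]))[0,0]
    d=E[:3,:3].T@np.array([q[0],q[1],1]);return -E[:3,:3].T@E[:3,3],d/np.linalg.norm(d)
def at(n,p,z):
    c,d=ray(n,p);return c+d*(z-c[2])/d[2]
def tri(ps,pt):
    A=[];b=[]
    for n,p in(("side",ps),("top",pt)):
        c,d=ray(n,p);P=np.eye(3)-np.outer(d,d);A.append(P);b.append(P@c)
    x,res,_,_=np.linalg.lstsq(np.vstack(A),np.hstack(b),rcond=None);return x,np.sqrt(res)
def proj(n,X):
    m=M[n];E=np.array(m["extrinsics"])
    return cv2.projectPoints(np.atleast_2d(np.asarray(X,float)),cv2.Rodrigues(E[:3,:3])[0],E[:3,3],np.array(m["intrinsics"]),np.array(m["distortion"]))[0][:,0]
def crop(o,p,f=12): return (o[0]+(p[0]+.5)/f-.5,o[1]+(p[1]+.5)/f-.5)
E
python3 - <<'E'
from h import *
S=(240,190);T=(208,198);np.set_printoptions(precision=4,suppress=True)
for n,ps,pt,z in(("cork",(328,298),(401,272),.042),("lip",(356,181),(342,289),.104),("belly",(350,290),(343,304),.063)):
    a,b=crop(S,ps),crop(T,pt);print(n,tri(a,b),at("side",a,z),at("top",b,z))
# others
for n,a,z in(("tumbler",(166,217),.1),("brush",(306,216),.04),("peg",(279,163),.02),("fob",(194,165),.02)):print(n,at("top",a,z))
E
```

```text
cork (array([ 0.5246, -0.0014,  0.0423]), array([0.0008])) [ 0.5252 -0.0016  0.042 ] [ 0.5241 -0.0015  0.042 ]
lip (array([0.5148, 0.0122, 0.1088]), array([0.0009])) [0.5166 0.0088 0.104 ] [0.5146 0.0122 0.104 ]
belly (array([0.5143, 0.0131, 0.0687]), array([0.0006])) [0.5162 0.0091 0.063 ] [0.5144 0.0132 0.063 ]
tumbler [0.5343 0.222  0.1   ]
brush [ 0.5324 -0.2063  0.04  ]
peg [ 0.7087 -0.1283  0.02  ]
fob [0.7084 0.1462 0.02  ]
```

```bash
cat > ov.py <<'E'
from h import *
def circ(c,R,z,n=72):
    t=np.linspace(0,2*np.pi,n);return np.c_[c[0]+R*np.cos(t),c[1]+R*np.sin(t),np.full(n,z)]
def ov(n,img,out,pl,va,o,f=12,w=60,h=50):
    i=cv2.resize(img[o[1]:o[1]+h,o[0]:o[0]+w],None,fx=f,fy=f,interpolation=cv2.INTER_CUBIC)
    def dr(C,col):
        p=((proj(n,C)-np.array(o)+.5)*f-.5).round().astype(int);cv2.polylines(i,[p.reshape(-1,1,2)],True,col,1,cv2.LINE_AA)
    dr(circ(pl,.045,.042),(0,255,255));dr(circ(pl,.046,.012),(0,128,255))
    for R,z in((.013,.062),(.025,.029),(.028,.021),(.025,.015),(.018,0)):dr(circ(va,R,.042+z),(0,255,0))
    cv2.imwrite(out,i)
E
python3 - <<'E'
from ov import *
pl=(.5246,-.0015);va=(.5152,.0118)
ov("side",cv2.imread("pics/side0.png"),"pics/os0.png",pl,va,(240,190))
ov("top",cv2.imread("pics/top0.png"),"pics/ot0.png",pl,va,(208,198))
E
```

```text
(no output)
```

View pics/os0.png

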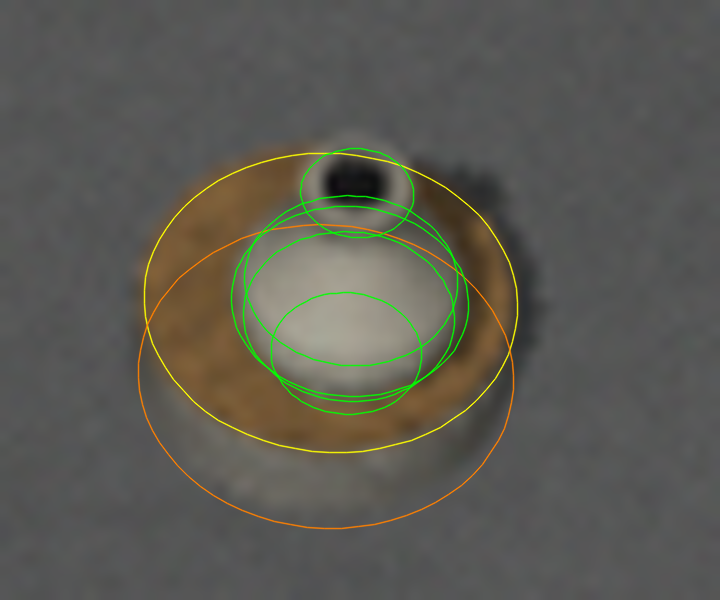

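View pics/ot0.png

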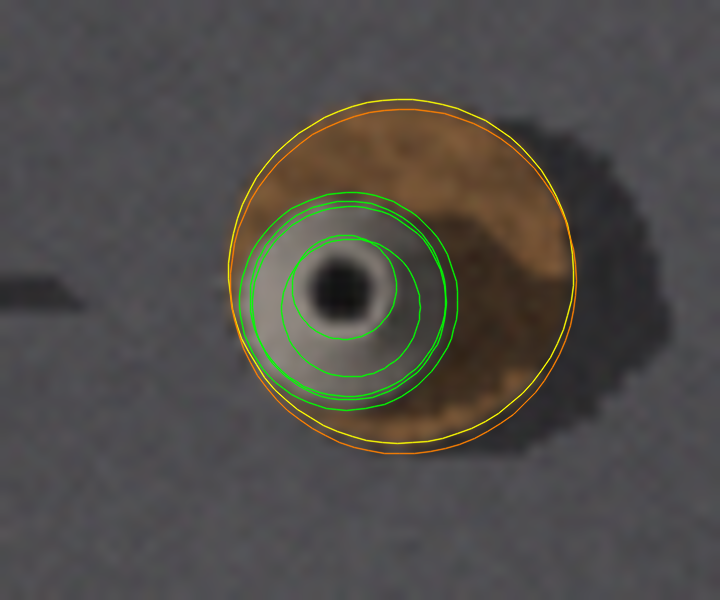

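The vase on the cork matches the small size: 62 mm tall and 56 mm wide, and the overlay fits. In the top view, which is the consistent one, it sits at (.5145,.0128) and the plinth at (.524,-.0015). The push is therefore 17 mm along (.557,-.83). I'll push along tool +x with both fingertips part open, forming a V around the belly. First I'll move above the approach point.

drive_tool:
  deltas:
    - {"dx":0.036,"dy":0.034,"wz":3}
    - {"dx":0.072,"dy":0.068,"wz":6}
    - {"dx":0.108,"dy":0.102,"wz":9}
    - {"dx":0.144,"dy":0.136,"wz":12}
    - {"dx":0.18,"dy":0.17,"wz":15}
    - {"dx":0.216,"dy":0.204,"wz":18}
    - {"dx":0.252,"dy":0.238,"wz":21}
    - {"dx":0.288,"dy":0.272,"wz":24}
    - {"dx":0.324,"dy":0.306,"wz":27}
    - {"dx":0.36,"dy":0.34,"wz":30}
    - {"dx":0.396,"dy":0.374,"wz":33}
    - {"dx":0.42,"dy":0.396,"wz":36}
    - {"dx":0.436,"dy":0.412,"wz":37.4}
    - {"dx":0.436,"dy":0.412,"wz":37.4}
    - {"dx":0.436,"dy":0.412,"wz":37.4}
    - {"dx":0.436,"dy":0.412,"wz":37.4}
  gripper: 0.35

```text
schema error: expected keys dx, dy, dz, wx, wy, wz
```

drive_tool:
  deltas:
    - {"dx":0.036,"dy":0.034,"dz":0,"wx":0,"wy":0,"wz":3}
    - {"dx":0.072,"dy":0.068,"dz":0,"wx":0,"wy":0,"wz":6}
    - {"dx":0.108,"dy":0.102,"dz":0,"wx":0,"wy":0,"wz":9}
    - {"dx":0.144,"dy":0.136,"dz":0,"wx":0,"wy":0,"wz":12}
    - {"dx":0.18,"dy":0.17,"dz":0,"wx":0,"wy":0,"wz":15}
    - {"dx":0.216,"dy":0.204,"dz":0,"wx":0,"wy":0,"wz":18}
    - {"dx":0.252,"dy":0.238,"dz":0,"wx":0,"wy":0,"wz":21}
    - {"dx":0.288,"dy":0.272,"dz":0,"wx":0,"wy":0,"wz":24}
    - {"dx":0.324,"dy":0.306,"dz":0,"wx":0,"wy":0,"wz":27}
    - {"dx":0.36,"dy":0.34,"dz":0,"wx":0,"wy":0,"wz":30}
    - {"dx":0.396,"dy":0.374,"dz":0,"wx":0,"wy":0,"wz":33}
    - {"dx":0.42,"dy":0.396,"dz":0,"wx":0,"wy":0,"wz":36}
    - {"dx":0.436,"dy":0.412,"dz":0,"wx":0,"wy":0,"wz":37.4}
    - {"dx":0.436,"dy":0.412,"dz":0,"wx":0,"wy":0,"wz":37.4}
    - {"dx":0.436,"dy":0.412,"dz":0,"wx":0,"wy":0,"wz":37.4}
    - {"dx":0.436,"dy":0.412,"dz":0,"wx":0,"wy":0,"wz":37.4}
  gripper: 0.35

```text
time_s: 1.7
tcp_pos: [0.4808, 0.0624, 0.2224]
ee_rot: [[0.558, -0.83, -0.0], [-0.83, -0.558, 0.0], [-0.0, 0.0, -1.0]]
wrist_force: [0.3, -0.4, 0.5]
gripper_width: 0.351
```

drive_tool:
  deltas:
    - {"dx":0,"dy":0,"dz":0.03,"wx":0,"wy":0,"wz":0}
    - {"dx":0,"dy":0,"dz":0.06,"wx":0,"wy":0,"wz":0}
    - {"dx":0,"dy":0,"dz":0.09,"wx":0,"wy":0,"wz":0}
    - {"dx":0,"dy":0,"dz":0.12,"wx":0,"wy":0,"wz":0}
    - {"dx":0,"dy":0,"dz":0.145,"wx":0,"wy":0,"wz":0}
    - {"dx":0,"dy":0,"dz":0.16,"wx":0,"wy":0,"wz":0}
    - {"dx":0,"dy":0,"dz":0.168,"wx":0,"wy":0,"wz":0}
    - {"dx":0,"dy":0,"dz":0.168,"wx":0,"wy":0,"wz":0}
    - {"dx":0,"dy":0,"dz":0.168,"wx":0,"wy":0,"wz":0}

```text
time_s: 2.6
tcp_pos: [0.4818, 0.0625, 0.0552]
ee_rot: [[0.558, -0.83, 0.001], [-0.83, -0.558, 0.0], [0.0, -0.001, -1.0]]
wrist_force: [0.1, 0.0, -0.0]
gripper_width: 0.349
```

```bash
python3 - <<'E'
from ov import *
for n,o in(("side",(230,170)),("top",(198,188))):
    im=cv2.cvtColor(cams.capture(n),cv2.COLOR_RGB2BGR);cv2.imwrite(f"pics/{n}1.png",im)
    cv2.imwrite(f"pics/c{n}1.png",cv2.resize(im[o[1]:o[1]+70,o[0]:o[0]+80],None,fx=8,fy=8,interpolation=cv2.INTER_CUBIC))
s=r.sense();p=np.array(s["tcp_pos"]);R=np.array(s["ee_rot"])
print(p,s["wrist_force"],s["time_s"])
# tip corners projections in crop px
for n,o in(("side",(230,170)),("top",(198,188))):
    for y in(-.030,-.0152,.0152,.030): print(n,y,((proj(n,p+R@[.0095,y,0])-np.array(o)+.5)*8-.5).round())
E
```

```text
[0.4819758  0.06231901 0.05557918] [-0.21544001 -0.36715329  0.8525765 ] 2.7
side -0.03 [[256. 501.]]
side -0.0152 [[298. 495.]]
side 0.0152 [[384. 482.]]
side 0.03 [[425. 476.]]
top -0.03 [[159. 294.]]
top -0.0152 [[181. 325.]]
top 0.0152 [[226. 389.]]
top 0.03 [[248. 420.]]
```

View pics/cside1.png

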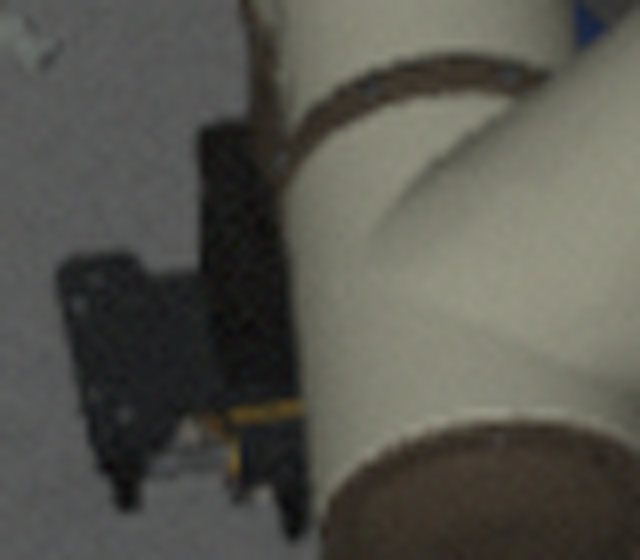

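View pics/ctop1.png

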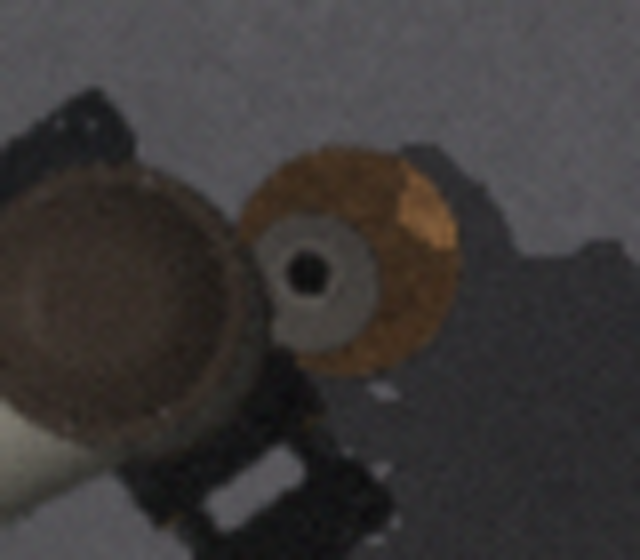

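```bash
python3 - <<'E'
from ov import *
s=r.sense();p=np.array(s["tcp_pos"]);R=np.array(s["ee_rot"])
for n in("side","top"):
    im=cv2.imread(f"pics/{n}1.png");o=np.array((200,130) if n=="side" else (168,168));f=7
    c=cv2.resize(im[o[1]:o[1]+85,o[0]:o[0]+110],None,fx=f,fy=f,interpolation=cv2.INTER_CUBIC)
    def L(P,col):
        q=((proj(n,[p+R@np.array(a) for a in P])-o+.5)*f-.5).round().astype(int);cv2.polylines(c,[q.reshape(-1,1,2)],True,col,1,cv2.LINE_AA)
    for g in(-1,1):
        for z in(0,-.07):L([(.0095,g*.0152,z),(.0095,g*.0302,z),(-.0095,g*.0302,z),(-.0095,g*.0152,z)],(0,255,0))
    L([(.0375,.095,-.07),(.0375,-.095,-.07),(-.0375,-.095,-.07),(-.0375,.095,-.07)],(0,0,255))
    cv2.imwrite(f"pics/b{n}1.png",c)
E
```

```text
(no output)
```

View pics/bside1.png

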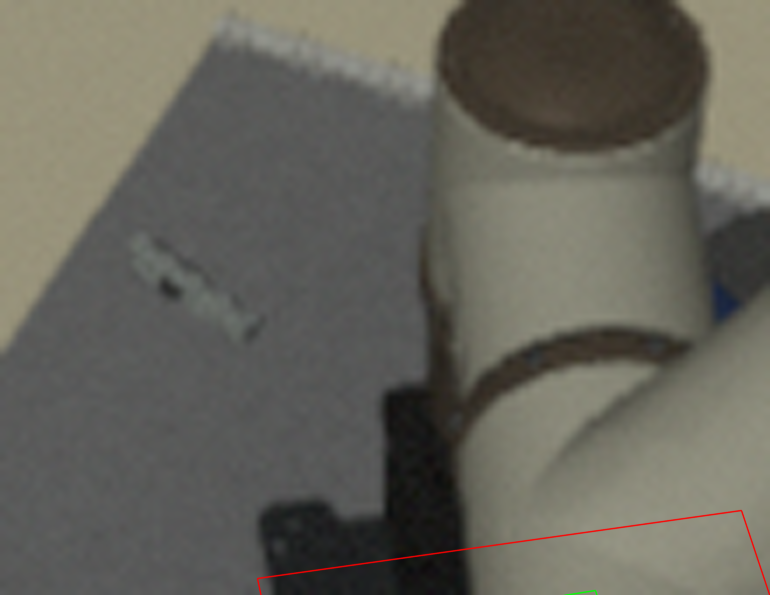

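View pics/btop1.png

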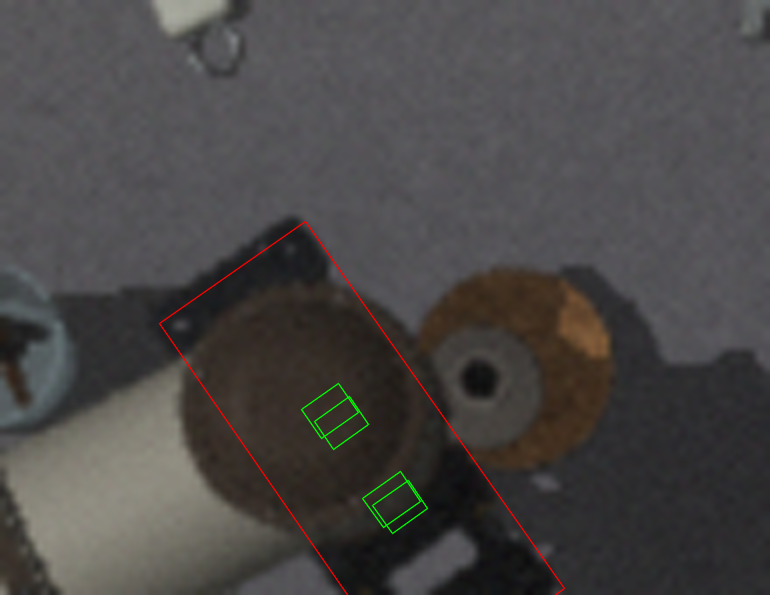

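The body outline matches the model, and the fingers are behind the vase and clear of it. Contact should come at about dx = 26 mm, with the centre at about 43 mm. I'll push slowly to 36 mm first, then back off and look.

drive_tool:
  deltas:
    - {"dx":0.006,"dy":0,"dz":0.0005,"wx":0,"wy":0,"wz":0}
    - {"dx":0.012,"dy":0,"dz":0.0005,"wx":0,"wy":0,"wz":0}
    - {"dx":0.016,"dy":0,"dz":0.0005,"wx":0,"wy":0,"wz":0}
    - {"dx":0.018,"dy":0,"dz":0.0005,"wx":0,"wy":0,"wz":0}
    - {"dx":0.0195,"dy":0,"dz":0.0005,"wx":0,"wy":0,"wz":0}
    - {"dx":0.021,"dy":0,"dz":0.0005,"wx":0,"wy":0,"wz":0}
    - {"dx":0.0225,"dy":0,"dz":0.0005,"wx":0,"wy":0,"wz":0}
    - {"dx":0.024,"dy":0,"dz":0.0005,"wx":0,"wy":0,"wz":0}
    - {"dx":0.0255,"dy":0,"dz":0.0005,"wx":0,"wy":0,"wz":0}
    - {"dx":0.027,"dy":0,"dz":0.0005,"wx":0,"wy":0,"wz":0}
    - {"dx":0.0285,"dy":0,"dz":0.0005,"wx":0,"wy":0,"wz":0}
    - {"dx":0.03,"dy":0,"dz":0.0005,"wx":0,"wy":0,"wz":0}
    - {"dx":0.0315,"dy":0,"dz":0.0005,"wx":0,"wy":0,"wz":0}
    - {"dx":0.033,"dy":0,"dz":0.0005,"wx":0,"wy":0,"wz":0}
    - {"dx":0.0345,"dy":0,"dz":0.0005,"wx":0,"wy":0,"wz":0}
    - {"dx":0.036,"dy":0,"dz":0.0005,"wx":0,"wy":0,"wz":0}
    - {"dx":0.036,"dy":0,"dz":0.0005,"wx":0,"wy":0,"wz":0}

```text
time_s: 4.4
tcp_pos: [0.5014, 0.0317, 0.054]
ee_rot: [[0.557, -0.83, -0.0], [-0.83, -0.557, -0.0], [0.0, 0.0, -1.0]]
wrist_force: [-0.3, 0.6, -0.1]
gripper_width: 0.35
```

```bash
python3 - <<'E'
from ov import *
for n,o in(("side",(230,170)),("top",(198,188))):
    im=cv2.cvtColor(cams.capture(n),cv2.COLOR_RGB2BGR);cv2.imwrite(f"pics/{n}2.png",im)
    cv2.imwrite(f"pics/c{n}2.png",cv2.resize(im[o[1]:o[1]+70,o[0]:o[0]+80],None,fx=8,fy=8,interpolation=cv2.INTER_CUBIC))
s=r.sense();print(s["tcp_pos"],s["wrist_force"],s["time_s"])
E
```

```text
[0.50136715 0.0317642  0.05403964] [-0.24876277 -0.47775    -0.56076   ] 4.5
```

View pics/ctop2.png

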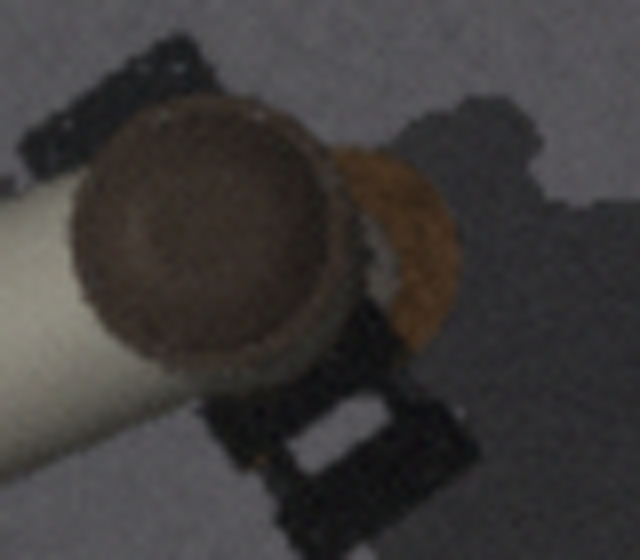

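The vase's right edge has moved from 380 to about 400. I'll back off to measure it.

drive_tool:
  deltas:
    - {"dx":-0.003,"dy":0,"dz":0,"wx":0,"wy":0,"wz":0}
    - {"dx":-0.013,"dy":0,"dz":0,"wx":0,"wy":0,"wz":0}
    - {"dx":-0.025,"dy":0,"dz":0,"wx":0,"wy":0,"wz":0}
    - {"dx":-0.037,"dy":0,"dz":0,"wx":0,"wy":0,"wz":0}
    - {"dx":-0.045,"dy":0,"dz":0,"wx":0,"wy":0,"wz":0}
    - {"dx":-0.045,"dy":0,"dz":0,"wx":0,"wy":0,"wz":0}

```text
time_s: 5.1
tcp_pos: [0.4756, 0.0703, 0.0542]
ee_rot: [[0.559, -0.829, -0.0], [-0.829, -0.559, 0.0], [-0.0, 0.0, -1.0]]
wrist_force: [0.0, -0.1, 0.1]
gripper_width: 0.346
```

```bash
cat > look.py <<'E'
import sys
from ov import *
k=sys.argv[1]
im=cv2.cvtColor(cams.capture("top"),cv2.COLOR_RGB2BGR);o=(208,198)
cv2.imwrite(f"pics/top{k}.png",im)
cv2.imwrite(f"pics/ct{k}.png",cv2.resize(im[o[1]:o[1]+50,o[0]:o[0]+60],None,fx=12,fy=12,interpolation=cv2.INTER_CUBIC))
s=r.sense();print(s["tcp_pos"],s["wrist_force"],s["time_s"])
E
python3 look.py 3
```

```text
[0.47596062 0.06994242 0.05423088] [ 0.12842401 -0.17930683 -1.10190661] 5.15
```

View pics/ct3.png

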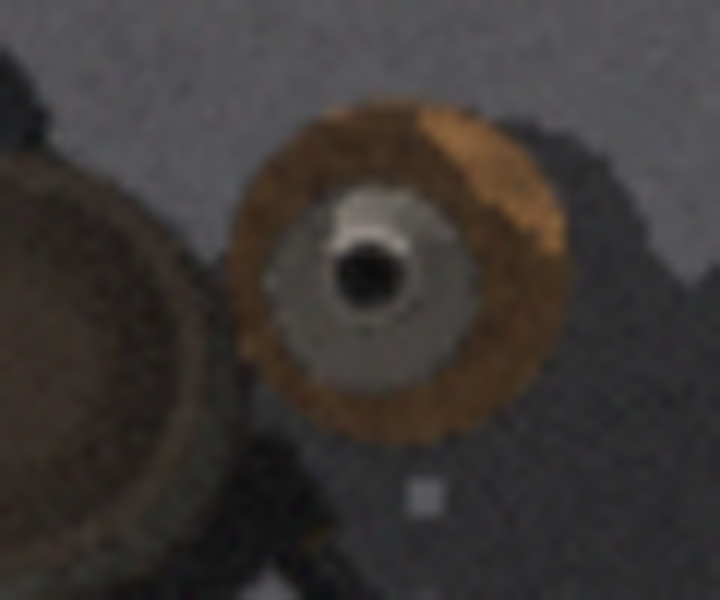

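```bash
python3 - <<'E'
from h import *
T=(208,198);np.set_printoptions(precision=4,suppress=True)
c=at("top",crop(T,(401,272)),.042);print(c)
for q,z in(((342,290.5),.104),((343,304),.063),((370,274),.104),((373,287.5),.063)):
    a=at("top",crop(T,q),z);d=(c-a)[:2];print(a,d*1e3,"along",d@[.557,-.83]*1e3,"lat",d@[-.83,-.557]*1e3)
E
```

```text
[ 0.5241 -0.0015  0.042 ]
[0.5143 0.0122 0.104 ] [  9.8496 -13.793 ] along 16.934414844818324 lat -0.4924494851276566
[0.5144 0.0132 0.063 ] [  9.755  -14.7199] along 17.651087249601588 lat 0.10232530217361112
[0.5182 0.0052 0.104 ] [ 5.8965 -6.7162] along 8.85875358464826 lat -1.1531591921847237
[0.5184 0.0054 0.063 ] [ 5.7047 -6.9283] along 8.927985984520797 lat -0.87588586810146
```

It moved 8.4 mm as planned. There's 8.9 mm left along the push and about -1 mm laterally. I'll finish with dx = 53.8 mm from here, with a 1 mm side shift before contact, then retract and rise.

drive_tool:
  deltas:
    - {"dx":0.01,"dy":-0.001,"dz":0,"wx":0,"wy":0,"wz":0}
    - {"dx":0.022,"dy":-0.001,"dz":0,"wx":0,"wy":0,"wz":0}
    - {"dx":0.032,"dy":-0.001,"dz":0,"wx":0,"wy":0,"wz":0}
    - {"dx":0.038,"dy":-0.001,"dz":0,"wx":0,"wy":0,"wz":0}
    - {"dx":0.04,"dy":-0.001,"dz":0,"wx":0,"wy":0,"wz":0}
    - {"dx":0.0415,"dy":-0.001,"dz":0,"wx":0,"wy":0,"wz":0}
    - {"dx":0.043,"dy":-0.001,"dz":0,"wx":0,"wy":0,"wz":0}
    - {"dx":0.0445,"dy":-0.001,"dz":0,"wx":0,"wy":0,"wz":0}
    - {"dx":0.046,"dy":-0.001,"dz":0,"wx":0,"wy":0,"wz":0}
    - {"dx":0.0475,"dy":-0.001,"dz":0,"wx":0,"wy":0,"wz":0}
    - {"dx":0.049,"dy":-0.001,"dz":0,"wx":0,"wy":0,"wz":0}
    - {"dx":0.0505,"dy":-0.001,"dz":0,"wx":0,"wy":0,"wz":0}
    - {"dx":0.052,"dy":-0.001,"dz":0,"wx":0,"wy":0,"wz":0}
    - {"dx":0.053,"dy":-0.001,"dz":0,"wx":0,"wy":0,"wz":0}
    - {"dx":0.0538,"dy":-0.001,"dz":0,"wx":0,"wy":0,"wz":0}
    - {"dx":0.0538,"dy":-0.001,"dz":0,"wx":0,"wy":0,"wz":0}

```text
time_s: 6.75
tcp_pos: [0.5072, 0.0251, 0.0541]
ee_rot: [[0.557, -0.83, 0.0], [-0.83, -0.557, 0.0], [0.0, -0.0, -1.0]]
wrist_force: [-0.2, 0.1, -1.5]
gripper_width: 0.345
```

drive_tool:
  deltas:
    - {"dx":-0.003,"dy":0,"dz":0,"wx":0,"wy":0,"wz":0}
    - {"dx":-0.013,"dy":0,"dz":0,"wx":0,"wy":0,"wz":0}
    - {"dx":-0.025,"dy":0,"dz":0,"wx":0,"wy":0,"wz":0}
    - {"dx":-0.037,"dy":0,"dz":0,"wx":0,"wy":0,"wz":0}
    - {"dx":-0.047,"dy":0,"dz":0,"wx":0,"wy":0,"wz":0}
    - {"dx":-0.054,"dy":0,"dz":0,"wx":0,"wy":0,"wz":0}
    - {"dx":-0.054,"dy":0,"dz":0,"wx":0,"wy":0,"wz":0}

```text
time_s: 7.45
tcp_pos: [0.4765, 0.0709, 0.0542]
ee_rot: [[0.559, -0.829, 0.0], [-0.829, -0.559, 0.0], [-0.0, -0.0, -1.0]]
wrist_force: [0.4, -0.3, 0.5]
gripper_width: 0.349
```

```bash
python3 look.py 4
```

```text
[0.47680115 0.07051042 0.05416612] [0.16278697 0.36499318 0.58720219] 7.5
```

View pics/ct4.png

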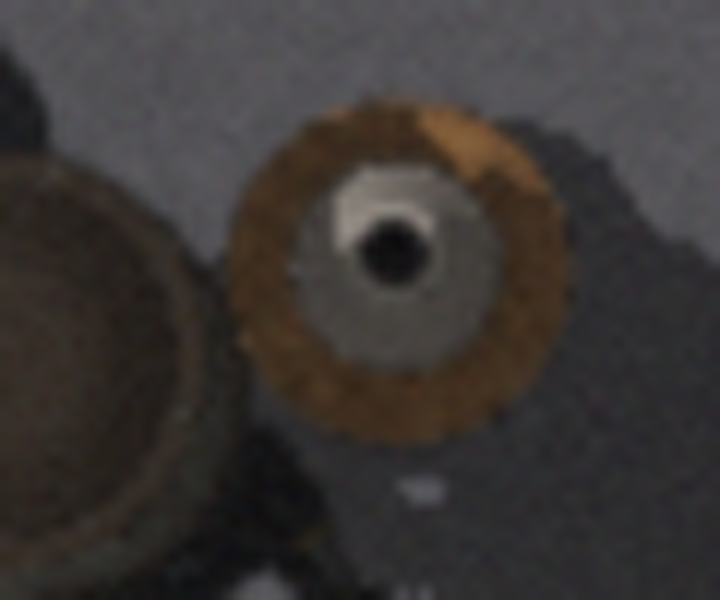

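The belly is centred at about (400,265), the hole at (395,253), and the cork is unmoved. I'll rise and clear off for a two-camera check.

drive_tool:
  deltas:
    - {"dx":0,"dy":0,"dz":-0.03,"wx":0,"wy":0,"wz":0}
    - {"dx":0,"dy":0,"dz":-0.07,"wx":0,"wy":0,"wz":0}
    - {"dx":0,"dy":0,"dz":-0.11,"wx":0,"wy":0,"wz":0}
    - {"dx":0,"dy":0,"dz":-0.15,"wx":0,"wy":0,"wz":0}
    - {"dx":0,"dy":0,"dz":-0.19,"wx":0,"wy":0,"wz":0}
    - {"dx":-0.03,"dy":0,"dz":-0.2,"wx":0,"wy":0,"wz":0}
    - {"dx":-0.07,"dy":0,"dz":-0.2,"wx":0,"wy":0,"wz":0}
    - {"dx":-0.11,"dy":0,"dz":-0.2,"wx":0,"wy":0,"wz":0}
    - {"dx":-0.15,"dy":0,"dz":-0.2,"wx":0,"wy":0,"wz":0}
    - {"dx":-0.19,"dy":0,"dz":-0.2,"wx":0,"wy":0,"wz":0}
    - {"dx":-0.23,"dy":0,"dz":-0.2,"wx":0,"wy":0,"wz":0}
    - {"dx":-0.27,"dy":0,"dz":-0.2,"wx":0,"wy":0,"wz":0}
    - {"dx":-0.31,"dy":0,"dz":-0.2,"wx":0,"wy":0,"wz":0}
    - {"dx":-0.33,"dy":0,"dz":-0.2,"wx":0,"wy":0,"wz":0}
    - {"dx":-0.33,"dy":0,"dz":-0.2,"wx":0,"wy":0,"wz":0}
    - {"dx":-0.33,"dy":0,"dz":-0.2,"wx":0,"wy":0,"wz":0}

```text
time_s: 9.1
tcp_pos: [0.293, 0.3437, 0.2538]
ee_rot: [[0.558, -0.83, -0.0], [-0.83, -0.558, -0.001], [0.0, 0.001, -1.0]]
wrist_force: [-0.2, 0.2, 0.5]
gripper_width: 0.347
```

```bash
python3 look.py 5; python3 - <<'E'
from ov import *
im=cv2.cvtColor(cams.capture("side"),cv2.COLOR_RGB2BGR);cv2.imwrite("pics/side5.png",im)
ov("side",im,"pics/os5.png",(0,0),(0,0),(240,190))
t0,t5=cv2.imread("pics/top0.png"),cv2.imread("pics/top5.png")
cv2.imwrite("pics/pair5.png",np.hstack([t0[135:300,130:345],t5[135:300,130:345]]))
T=(208,198)
c=at("top",crop(T,(401,272)),.042)
for q,z in(((395,253),.104),((400,265),.063)): print((c-at("top",crop(T,q),z))*1e3)
E
```

```text
[0.29328342 0.34332461 0.25389742] [ 0.65611757 -0.38160621  0.52862018] 9.15
[  0.79109416  -0.35746146 -62.        ]
[  0.08290065   0.13400678 -21.        ]
```

View pics/ct5.png

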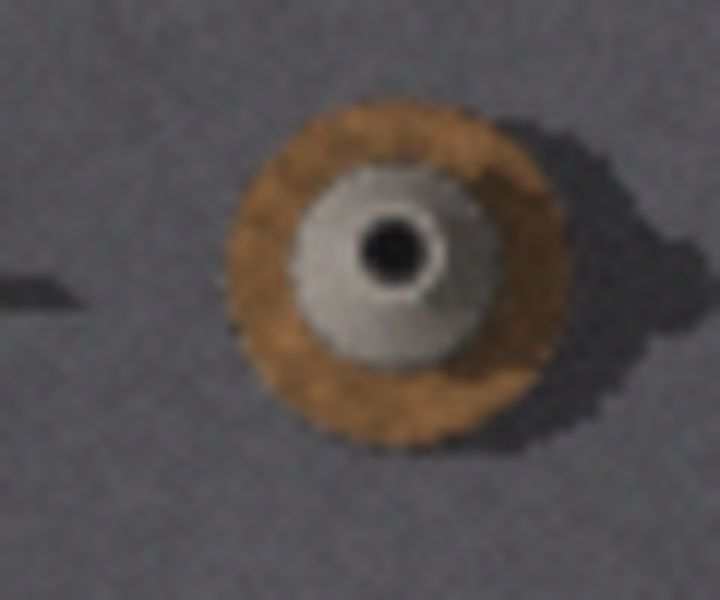

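View pics/os5.png

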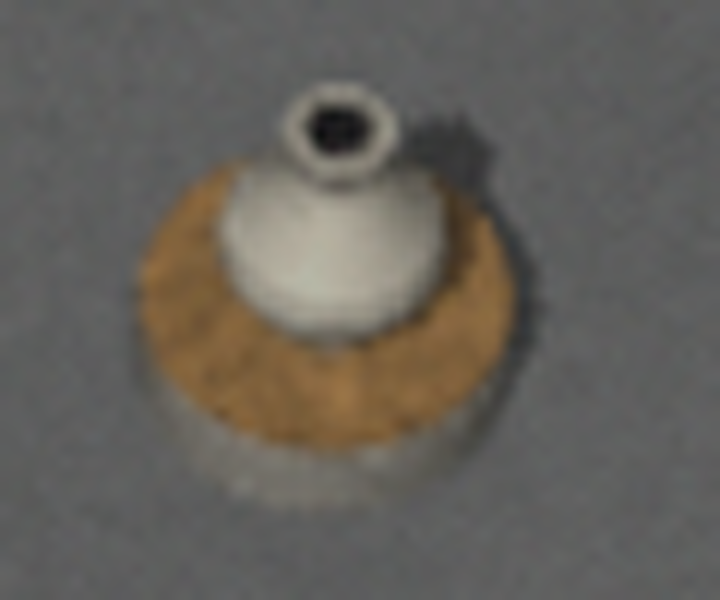

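View pics/pair5.png

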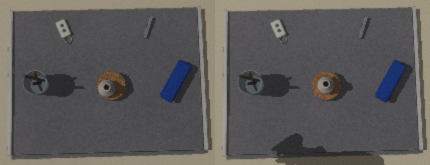

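```bash
python3 - <<'E'
from ov import *
c=(.5241,-.0015)
for n,o in(("side",(240,190)),):
    a=((proj(n,circ(c,.045,.042))-np.array(o)+.5)*12-.5);b=((proj(n,circ(c,.013,.104))-np.array(o)+.5)*12-.5);d=((proj(n,circ(c,.045,.037))-np.array(o)+.5)*12-.5)
    print("cork",a.min(0),a.max(0),"lip",b.min(0),b.max(0))
    for dx,dy in((.003,0),(0,.003)):
        e=((proj(n,circ((c[0]+dx,c[1]+dy),.013,.104))-np.array(o)+.5)*12-.5);print(dx,dy,e.min(0)-b.min(0))
E
```

```text
cork [145.44661587 153.42742398] [518.97583231 452.68423431] lip [286.43530699  95.33886071] [398.60675921 182.97131698]
0.003 0 [-11.96707387  -4.02849721]
0 0.003 [-4.92524707  9.1404724 ]
```

Both views agree the vase is centred to within about 1 mm. It's upright, and the bystanders and plinth haven't moved, so I'm handing in.

```bash
python3 -c "
from station import ticket
print(ticket.finish_job())"
```

```text
the job is handed in; nothing more can be done
None
```

The vase is back in the middle of its plinth, about 1 mm or less off centre. I moved it with two slow, level pushes low on the belly (8.4 mm, then about 9 mm), using both fingertips part open. I then backed off, rose clear and handed in at about 9 s of the 51 s allowed; no verdict was reported.

- **Centring:** in the top view the belly is within 0.2 mm of the cork's centre and the lip within 0.9 mm. The side view agrees to within about 1 mm.
- **Everything else:** the vase looks upright in both views. The cork's edges did not move in the images, and the tumbler, brush, peg and fob look unmoved in the top-view comparison. The hand is clear.
- **Forces:** wrist forces read between moves stayed under about 1.6 N, which is noise level. The force on the vase while it was being pushed was not recorded.
- **Disagreement:** the side camera's calibration was off by about 1 pixel (about 2 mm). At first it put the vase 3–4 mm from where the top view did, so I relied on the top view, and the side view agreed once I corrected for that shift.

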